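# Set the focus gauge on a stage insert and hold the loupe in focus over it

### The job

Check the small hole in the middle of the aluminium stage insert with the loupe: first gently press the focus gauge's carriage down by its round pad until the sprung foot rests on the insert and is pushed in to about its dark band (about 5 mm), and leave it there. Then take the loupe from its rest by the handle and hold it level, lens centred over the insert's hole and at the height that the gauge's pointer now marks, touching nothing with the loupe. Finish while still holding the loupe there; do not put it down, do not touch the insert with it or push the insert about, and leave the other things on the bench alone.

Things in the scene. Friction and masses are not known exactly. Their poses are not given: they have to be found in the camera images.
- station: Focus gauge, fixed to the table. Black base plate 195 x 110 x 12 high; origin at table height under the axis of the stage; the plate reaches from 55 behind (-x) to 140 ahead (+x) of the origin. Own +x points from the stage to a steel column (16 diameter, at x = 80, top 185 above the table) on which the white carriage slides.
- carriage (a joint): How far the carriage has been pushed down from its top position, m (0 to 0.065). It has friction (about 6 N to push it down by the pad) and stays where it is left. The carriage (sleeve 28 diameter) carries, in the station's frame: a pointer towards the stage, an arm with the sprung foot under it, and on the side away from the stage a pad to press.
- press_pad (a point): Centre of the top face of the carriage's round black press pad, 26 diameter, on the side of the column away from the stage: 122 ahead of the stage axis, 42 from the column. The pad's top is 30 above the pointer. Press it straight down from above with closed fingers.
- foot (a joint): How far the sprung foot is pushed up into its housing, m: 0 hanging free, 0.012 at its stop. Spring 250 N/m, about 0.5 N at the start; it is weaker than the carriage's friction. A dark band on the foot's rod starts 4 mm below the housing and is 2 mm wide.
- foot_tip (a point): Centre of the underside of the foot (12 diameter end, 8 diameter rod), 25 from the stage axis towards the column, 64 below the pointer when free. Its housing is 16 diameter, held by an arm 10 wide whose top lies 18 below the pointer (the housing's top 17 below).
- pointer (a point): Tip of the horizontal dark pointer of the carriage (middle of its 4 thickness), 48 from the stage axis. It marks the focal height: the height for the middle of the lens. It moves with the carriage.
- stage: Round black stage, 72 diameter, fixed; origin at the centre of its top. Its height above the base plate varies from run to run.
- insert: Loose aluminium disc, 64 diameter (60 at the top edge), 14 thick, 0.12 kg, lying on the stage; origin at the centre of its underside.
- insert_top (a point): Centre of the insert's top face, marked by a small dark hole 8 diameter.
- rest: Fixed white loupe rest: base 125 x 50 x 6 and two cradles 12 long, 30 wide, whose seats are 32 above the table and cheeks 38, at x = +44 and x = -46; the handle lies across them along the rest's x. Origin at table height, midway.
- loupe: Loupe, about 0.11 kg: origin at the centre of the lens, half-way through its thickness; z is the optical axis (up as it lies). Round dark metal rim 60 outer diameter, 10 thick, with a glass lens; a straight black handle along -x, from x = -38 to x = -150, 16 wide (y), 18 high (z from -9 to +9). Centre of mass about 85 from the origin along the handle. At the start it lies on the rest with the lens centre 41 above the table.
- loupe_grip (a point): Point in the middle of the handle, at x = -85, y = 0, z = 0 of the loupe; between the cradles, a good place to grip it across its 16 mm width from above.
- spare_ring: loose aluminium ring lying flat, outer diameter 64, bore 28, 10 high; origin centre of underside. Bystander: leave alone.
- marker: grey pen 14 thick, about 110 long, lying on the table; leave alone.
- jar: white screw-cap jar, 52 diameter, 65 high; origin centre of underside. Leave alone.
- tip_box: grey box with white top, 85 x 120 x 58 high; origin centre of underside. Leave alone.
- dish_stack: white closed dish stack, a cylinder 60 diameter, 45 high; origin centre of underside. Leave alone.
- objective: small steel microscope objective standing upright, 34 diameter, 46 high; origin centre of underside. Leave alone.
- tube_rack: white rack of tubes, 70 x 130, tubes up to 57 high; origin centre of underside. Leave alone.
Not all that is in view belongs to the job. Leave any brown, purple or turquoise look-alike of the insert alone.

How it is judged:
On the way:
1. with the loupe still on its rest, the gauge's foot rests on the insert, pushed in part-way (1.5 to 9.5 mm) (value of joint foot between 0.0015 and 0.0095 m and z of foot_tip in the frame of insert_top between -0.004 and 0.004 m and distance of loupe from where it was at the start of the episode below 0.02 m), for 0.3 s.
At the end, for the whole second after the job is handed in: Foot on the insert, pushed in 1.5 to 9.5 mm; insert flat, within 10 mm of the stage centre; loupe held still in the fingers touching nothing else, lens within 10 mm sideways of the insert centre, within 6 mm of the pointer height, level within 0.12 rad (value of joint foot between 0.0015 and 0.0095 m and z of foot_tip in the frame of insert_top between -0.004 and 0.004 m and z of loupe in the frame of pointer between -0.006 and 0.006 m and horizontal distance between loupe and insert_top below 0.01 m and angle between loupe's own z axis and vertical below 0.12 rad and linear speed of loupe below 0.02 m/s and contact force between loupe and the fingers above 1 N and horizontal distance between insert and stage below 0.01 m and angle between insert's own z axis and vertical below 0.05 rad and contact force between loupe and insert below 0.2 N and contact force between loupe and stage below 0.2 N and contact force between loupe and station below 0.2 N and contact force between loupe and rest below 0.2 N); the arm keeps its last pose, push and grip.
It fails at once if the gauge is jammed hard onto the insert (over 10 N) (contact force between station and insert above 10 N).
It fails at once if the loupe touches the insert (contact force between loupe and insert above 0.5 N).
It fails at once if a bystander is pushed more than 30 mm (distance of any of spare_ring, marker, jar, tip_box, dish_stack, objective, tube_rack from where it was at the start of the episode above 0.03 m).
It also fails if it takes over 54 s, if anything falls off the work surface, if the arm or the gripper's body presses on something with over 40 N, if the wrist force passes 120 N, or if a joint passes its speed limit or range.

### The arm

A 6-joint arm with a two-finger parallel gripper is mounted at the origin on the work surface. World frame = base frame: x ahead of the robot, y to its left, z up, the work surface at z = 0. Lengths are in m, angles in rad, forces in N, time in s.
With the tool pointing down it reaches from about 0.225 to 0.875 m from the base axis. Payload 3.4 kg.
Tool frame: the origin (TCP) lies on the centre line of the jaws, within the pads' length; the fingertips stand ahead of it and the grasp point (between the pads) lies 8 mm behind it (arm.nose_length is the z of the fingertips in the tool frame, in m); z points along the fingers, y is the direction in which the jaws open and shut (so a half turn about z gives the same grasp; the last joint's range is limited). The gripper opens to 85 mm and grips with 20 to 120 N. Pads are 22 mm wide; open, the fingers measure 114 mm over their backs; the gripper's body (76 mm by 85 mm) begins 54 mm behind the grasp point. The pads swing forward as they close: fully open they stand 13 mm farther back than shut.
Start: joints at [1.222, 0.276, 1.505, -0, 1.361, -0.121], TCP at [0.13, 0.56, 0.242] pointing down, gripper open.
Joint ranges: [-2.89, 2.89], [-0.75, 2.08], [0.22, 2.7], [-1.18, 4.32], [0.11, 2.71], [-2.7, 2.7]. Speed limits (rad/s): [2.57, 2.57, 3.14, 3.14, 3.14, 3.14].

### API

Orientations are given as a rotation vector (axis times angle).
In Python, from station import observe, eyes, ticket, arm gives the robot as it stands. The module is installed in compiled form; this text tells all that it offers.
- The arm moves only by the tool drive_tool, never from a script. Its argument "steps" is a list of rows, each an object of numbers: "tx", "ty", "tz": the shift along the tool's x, y, z in cm; "turn": the turn about the tool's z in rad; "claw": the opening, from -1 (shut) to 1 (fully open). A call has 1 to 5 rows; each row is the pose to reach, as a shift and turn from the pose commanded when the call began, along the tool's axes at that moment; what a row does not reach only later rows make up. A row lasts 1/8 s, in which the tool goes at most 62.5 mm and 10.7 degrees, less where a joint would pass 70% of its speed; a pose out of reach is approached as far as the arm can. A call with a gripper value outside its range is refused whole. The fingers move at their own pace and stop on an object; "newtons" is the grip in N (left out, the last holds). Time passes only in rows, so rows that repeat a pose let the fingers close. It gives the time, the measured TCP pose, the force and the opening at its end, in the units of the state.
- observe(): the state, without advancing time (a new reading comes with each control period).
- eyes.camera(name): name is "scene" or "top"; returns a dict with "frame" (420x560x3 uint8, red, green, blue), "depth" (420x560 float32, m along the optical axis (not along the pixel's ray), 0 where there is no reading), "intrinsics" (3x3 intrinsics, pixels), "rvec" (rotation vector, rad) and "tvec" (3), from world to camera coordinates, as OpenCV has them. Camera axes: x right, y down, z forward; pixel columns grow to the right and rows downward; lengths in m; the calibration is good to about 2 mm. A picture is of the moment at which its call begins.
- ticket.sign_off(): hands the job in, once; it reports no verdict.
The state is a dict: "time": time; "joints": joint angles; "dq": joint speeds; "joint_efforts": joint torques, N m; "position": TCP position; "orientation": TCP orientation; "ft_force": force on the tool from outside, world axes, zero at the start; "wrist_torque": the same for the moment, N m; "width": finger opening in m.
Only numpy, scipy, OpenCV 4.12 (cv2) and the standard library are available. Lean on these libraries where they do the work, as an engineer would, in place of code of your own. Each camera call takes 0.05 s, during which the arm holds its last target. There are 200 camera calls.

## Working session

There is one attempt and no reset: what is moved stays moved. The work goes in short steps, Python scripts to look and compute and a tool call to move; the robot and the scene stay as the last step left them, time stands still between calls to the robot, and variables do not carry over. Pictures are saved under pics/ and viewed, about 8 in all and at most 12, crops included, and the job is handed in when it is done.

Besides the shell and the picture viewer there is one more tool, called after ">>>" by a JSON object that holds its "api" and its "payload". drive_tool: Moves the arm, as the interface text tells. Its arguments: {"type":"object","properties":{"steps":{"type":"array","items":{"type":"object","properties":{"tx":{"type":"number"},"ty":{"type":"number"},"tz":{"type":"number"},"turn":{"type":"number"},"claw":{"type":"number"}}}},"newtons":{"type":"number"}},"required":["steps"]}

```bash
mkdir -p pics; cat > h.py <<'E'
import numpy as np, cv2
from station import observe, eyes, ticket, arm
def cam(n):
    c=eyes.camera(n); c['R']=cv2.Rodrigues(np.array(c['rvec'],float))[0]; c['t']=np.array(c['tvec'],float).ravel(); c['K']=np.array(c['intrinsics'],float); return c
def save(c,fn,crop=None,s=1):
    im=c['frame'][:,:,::-1]
    if crop: u0,v0,u1,v1=crop; im=im[v0:v1,u0:u1]
    cv2.imwrite('pics/'+fn,cv2.resize(im,None,fx=s,fy=s,interpolation=cv2.INTER_CUBIC))
def ray(c,u,v,z):
    d=c['R'].T@np.linalg.inv(c['K'])@np.array([u,v,1.]); o=-c['R'].T@c['t']; return o+d*(z-o[2])/d[2]
def dep(c,u,v):
    z=c['depth'][int(round(v)),int(round(u))]; return c['R'].T@(np.linalg.inv(c['K'])@np.array([u,v,1.])*z-c['t'])
def cloud(c):
    H,W=c['depth'].shape; u,v=np.meshgrid(np.arange(W),np.arange(H)); z=c['depth']
    p=np.stack([u,v,np.ones_like(u)],-1)@np.linalg.inv(c['K']).T*z[...,None]; return (p-c['t'])@c['R']
def proj(c,P):
    q=c['R']@np.array(P,float)+c['t']; q=c['K']@q; return q[:2]/q[2]
E
python3 - <<'E'
from h import *
import pickle
print(observe(), arm.nose_length)
for n in('scene','top'):
    c=cam(n); save(c,n+'0.png',s=1.4); pickle.dump(c,open(n+'0.pkl','wb')); print(n,-c['R'].T@c['t'],c['R'][2],c['K'][0])
E
```

```text
{'time': 0.0, 'joints': array([ 1.22201810e+00,  2.76629381e-01,  1.50614951e+00,  4.35807519e-05,
        1.36068552e+00, -1.21010802e-01]), 'dq': array([ 4.77339432e-04, -8.16107126e-05, -1.83466282e-04,  2.26068772e-04,
        2.63107417e-04,  8.17914898e-05]), 'joint_efforts': array([-1.58687097e-03, -4.16769791e+01, -2.45806271e+01, -4.66463280e-04,
        1.09372748e-02,  3.81266568e-05]), 'position': array([0.12965902, 0.55967089, 0.24141355]), 'orientation': array([-3.56963261e-01, -3.12076533e+00,  2.84339470e-03]), 'ft_force': array([-0.79830785, -0.26260146, -0.10949128]), 'wrist_torque': array([-0.05891905, -0.03049722,  0.04405182]), 'width': 0.08540396417587033} 0.011
scene [ 1.018213   -0.78970953  0.81557689] [-0.41192902  0.69009282 -0.59505158] [478.00993434   0.         282.7594398 ]
top [ 0.45595141 -0.02222911  1.54623693] [ 0.08131692  0.0171348  -0.996541  ] [509.13282989   0.         284.59510747]
```

View pics/scene0.png

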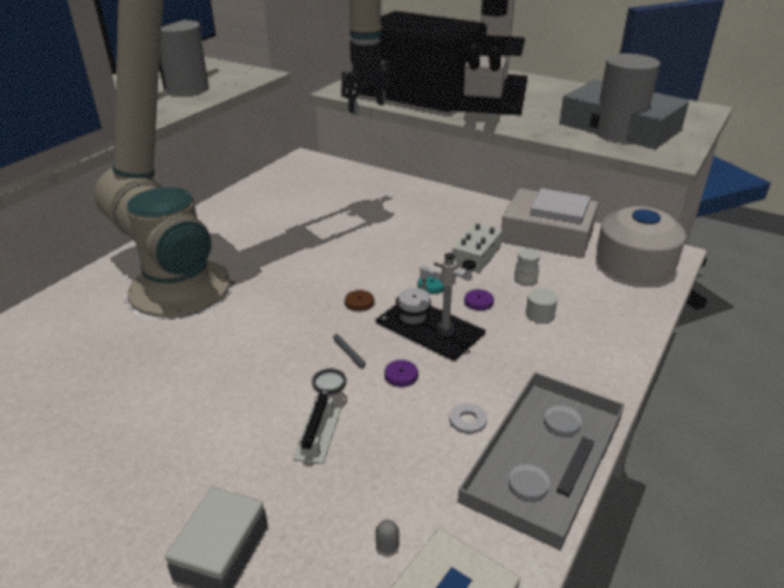

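View pics/top0.png

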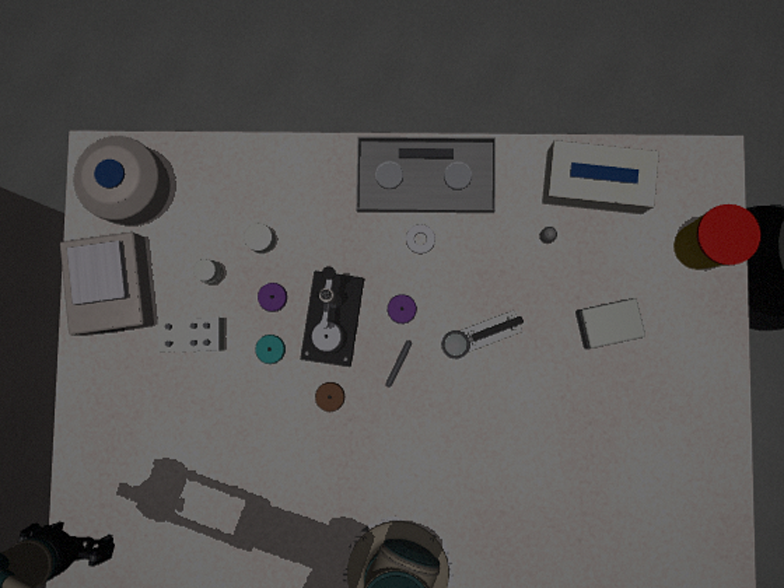

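Scene: the silver insert sits on the black station plate at about scene (413,300) and top (327,336). The column is at top (326,296) and the pad at about (329,272). The loupe lens is at top (456,344) with the handle running to (522,321). Candidates for the insert are the silver one on the stage, purple (272,297) and (402,309), turquoise (270,349) and brown (330,397), all in 1.4x pixels. Only the silver one fits: it is aluminium and on the stage. I'll confirm with a crop and measure.

```bash
python3 - <<'E'
from h import *
import pickle
t=pickle.load(open('top0.pkl','rb')); s=pickle.load(open('scene0.pkl','rb'))
a=t['frame'][185:265,205:270]; b=t['frame'][210:265,305:385]; d=s['frame'][170:260,255:355]
r=lambda im,w,h: np.clip(cv2.resize(im,(w,h),interpolation=cv2.INTER_CUBIC)[:,:,::-1]*1.3,0,255)
cv2.imwrite('pics/crop1.png',np.hstack([r(a,390,480),r(d,400,480)[:, :400]]))
for n,c,box in(('top',t,(205,185,270,265)),('scene',s,(255,170,355,260))):
    P=cloud(c); u0,v0,u1,v1=box
    Q=P[v0:v1,u0:u1].reshape(-1,3); Q=Q[(np.abs(Q[:,2])<.4)&(np.abs(Q[:,2])>.004)]
    h,e=np.histogram(Q[:,2],bins=np.arange(0.0,.26,.004)); print(n,[(round(x,3),int(k)) for x,k in zip(e,h) if k>3])
P=cloud(t)
# base plate
gray=t['frame'].max(2)
m=np.zeros(gray.shape,bool); m[185:265,205:270]=True
Q=P[m&(gray<60)]; Q=Q[(Q[:,2]>.006)&(Q[:,2]<.02)]
print('plate',len(Q),cv2.minAreaRect((Q[:,:2]*1000).astype(np.float32)))
# loupe
m=np.zeros(gray.shape,bool); m[210:265,305:385]=True
Q=P[m]; Q=Q[(Q[:,2]>.03)]
print('loupe hi',len(Q),cv2.minAreaRect((Q[:,:2]*1000).astype(np.float32)),np.median(Q[:,2]))
Q=P[m&(gray<60)]; Q=Q[Q[:,2]>.025]; print('dark',len(Q),cv2.minAreaRect((Q[:,:2]*1000).astype(np.float32)))
ys=np.argwhere(m&(P[:,:,2]>.03)); print(ys.min(0),ys.max(0))
for nm,uv in dict(insert=(327,336),col=(326,296),pad=(329,272),lens=(456,344)).items():
    print(nm,dep(t,uv[0]/1.4,uv[1]/1.4))
E
```

```text
top [(np.float64(0.004), 536), (np.float64(0.008), 612), (np.float64(0.012), 602), (np.float64(0.016), 241), (np.float64(0.02), 50), (np.float64(0.024), 15), (np.float64(0.036), 4), (np.float64(0.04), 15), (np.float64(0.044), 40), (np.float64(0.048), 36), (np.float64(0.052), 44), (np.float64(0.056), 113), (np.float64(0.06), 134), (np.float64(0.064), 47), (np.float64(0.068), 10), (np.float64(0.128), 5), (np.float64(0.132), 17), (np.float64(0.136), 26), (np.float64(0.14), 19), (np.float64(0.148), 4), (np.float64(0.152), 15), (np.float64(0.156), 20), (np.float64(0.16), 19), (np.float64(0.164), 11), (np.float64(0.168), 22), (np.float64(0.172), 10), (np.float64(0.176), 8), (np.float64(0.18), 25), (np.float64(0.184), 54), (np.float64(0.188), 25)]
scene [(np.float64(0.004), 227), (np.float64(0.008), 1121), (np.float64(0.012), 730), (np.float64(0.016), 71), (np.float64(0.02), 70), (np.float64(0.024), 44), (np.float64(0.028), 29), (np.float64(0.032), 40), (np.float64(0.036), 60), (np.float64(0.04), 168), (np.float64(0.044), 180), (np.float64(0.048), 56), (np.float64(0.052), 60), (np.float64(0
[... 754 characters left out ...]
oat64(0.18), 56), (np.float64(0.184), 32)]
plate 1514 ((534.754638671875, 147.3544921875), (110.43270874023438, 194.64723205566406), 82.29901123046875)
loupe hi 586 ((493.3716735839844, -140.13174438476562), (57.660926818847656, 243.15414428710938), 28.235118865966797) 0.04672117525763503
dark 315 ((494.7933044433594, -139.48045349121094), (56.10888671875, 242.22097778320312), 29.658193588256836)
[210 312] [259 381]
insert [0.49432482 0.15079557 0.06458646]
col [0.5677488  0.14009019 0.18654796]
pad [0.61462607 0.13580257 0.18215868]
lens [ 0.48142317 -0.11848798  0.04603008][ WARN:0@0.364] global loadsave.cpp:1063 imwrite_ Unsupported depth image for selected encoder is fallbacked to CV_8U.
```

View pics/crop1.png

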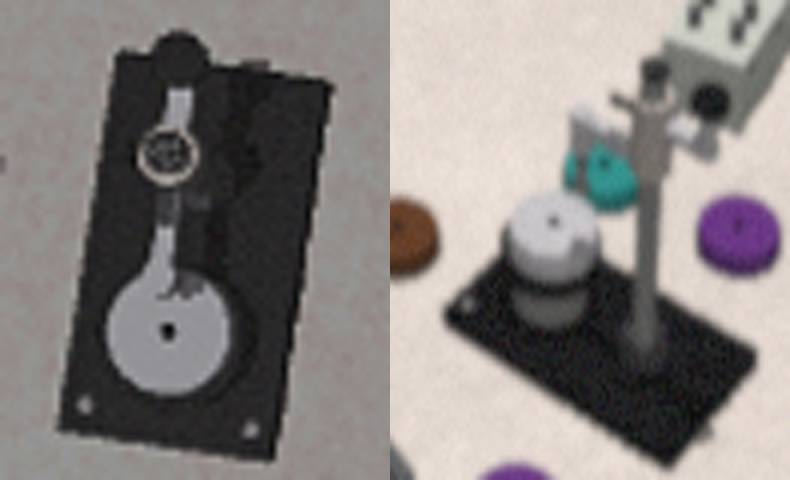

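The crop confirms that the silver disc with a dark hole, on the stage under the foot, is the insert (top crop (168,330)), and the round pad is at (180,60). Next I refine the loupe and heights and plan the pad move.

```bash
cat >> h.py <<'E'
def plan(pos,yaw=None,st=None):
    """shift (cm) in tool axes and turn to put TCP at pos with tool x-axis along yaw (mod pi); yaw rad in world"""
    st=st or observe(); R=cv2.Rodrigues(np.array(st['orientation'],float))[0]
    d=R.T@(np.array(pos)-st['position'])*100; tx=np.arctan2(R[1,0],R[0,0]); t=0
    if yaw is not None: t=-((yaw-tx+np.pi/2)%np.pi-np.pi/2)
    print('shift cm',d.round(2),'turn',round(t,3),'now xyaw',round(tx,3),'pos',np.round(st['position'],4),'j6',round(st['joints'][5],2),'zaxis',R[:,2].round(3),'f',np.round(st['ft_force'],2),'w',round(st['width'],4),'t',st['time']); return d,t
E
python3 - <<'E'
from h import *
import pickle
t=pickle.load(open('top0.pkl','rb')); s=pickle.load(open('scene0.pkl','rb'))
P=cloud(t); g=t['frame'].max(2)
hsv=cv2.cvtColor(t['frame'],cv2.COLOR_RGB2HSV)
# insert: bright pixels inside plate
m=np.zeros(g.shape,bool); m[210:262,210:262]=True
Z=P[:,:,2]
mi=(m&(Z>.05)&(Z<.075)&(g>90)).astype(np.uint8); print('insert z top',np.median(Z[mi>0]))
n,l,st,ce=cv2.connectedComponentsWithStats(mi); k=1+st[1:,4].argmax(); cn=cv2.findContours((l==k).astype(np.uint8),0,1)[0][0]
(cx,cy),r=cv2.minEnclosingCircle(cn); print(cx,cy,r,ray(t,cx,cy,.062))
# hole
hu,hv=205+168/6-.5,185+330/6-.5; print('hole',hu,hv,ray(t,hu,hv,.062))
su,sv=255+(553-390)/4-.5,170+222/5.333-.5; print('hole scene',[ray(s,su,sv,z).round(4) for z in(.056,.060,.064)])
pu,pv=205+180/6-.5,185+60/6-.5; qu,qv=255+(710-390)/4-.5,170+102/5.333-.5
for z in(.172,.178,.184,.19): print('pad z',z,ray(t,pu,pv,z).round(4),ray(s,qu,qv,z).round(4))
print('pad depth',dep(t,pu,pv),dep(s,qu,qv))
m=np.zeros(g.shape,np.uint8); m[212:262,308:380]=1
d=(m&(g<75)).astype(np.uint8); n,l,st,ce=cv2.connectedComponentsWithStats(d); k=1+st[1:,4].argmax(); print(st[k])
pts=np.argwhere(l==k)[:,::-1].astype(float)
W=np.array([ray(t,u,v,.048)[:2] for u,v in pts])
c0=np.array([.4814,-.1185]); 
for _ in range(3):
    hnd=W[np.linalg.norm(W-c0,axis=1)>.045]; vx,vy,x0,y0=cv2.fitLine(hnd.astype(np.float32),cv2.DIST_L2,0,.01,.01).ravel()
    dr=np.array([vx,vy]);dr*=-np.sign(dr[1]); far=((hnd-[x0,y0])@dr).max(); near=((hnd-[x0,y0])@dr).min()
    c0=np.array([x0,y0])+dr*(far-.150)
print('handle dir',dr,np.arctan2(dr[1],dr[0]),'len',far-near,'lens from tip',c0,'grip',np.array([x0,y0])+dr*(far-.065))
rim=W[np.linalg.norm(W-c0,axis=1)<.036]; (a,b),r=cv2.minEnclosingCircle((rim*1000).astype(np.float32)); print('rim',a,b,r)
o=np.array([.4926,.1530]);x=np.array([.991,-.134]); pad=o+.122*x
plan([*pad,.25],np.arctan2(-.134,.991))
E
```

```text
insert z top 0.06072486145930559
232.7467498779297 239.9805145263672 10.19238567352295 [0.49441853 0.15350858 0.062     ]
hole 232.5 239.5 [0.49580962 0.15425941 0.062     ]
hole scene [array([0.4913, 0.1607, 0.056 ]), array([0.4941, 0.1557, 0.06  ]), array([0.4968, 0.1507, 0.064 ])]
pad z 0.172 [0.6152 0.1383 0.172 ] [0.6078 0.1518 0.172 ]
pad z 0.178 [0.6145 0.1376 0.178 ] [0.6116 0.143  0.178 ]
pad z 0.184 [0.6138 0.1369 0.184 ] [0.6155 0.1342 0.184 ]
pad z 0.19 [0.6131 0.1362 0.19  ] [0.6193 0.1254 0.19  ]
pad depth [0.61419157 0.13730688 0.18075548] [0.61821591 0.12791719 0.18830698]
[315 226  59  30 389]
handle dir [ 0.36335692 -0.93165004] -1.1989279 len 0.10494002820669926 lens from tip [ 0.48168721 -0.11656711] grip [ 0.51257255 -0.19575736]
rim 482.0280456542969 -119.19635009765625 33.095951080322266
shift cm [-56.68 -30.29  -0.81] turn -0.093 now xyaw 2.914 pos [0.1297 0.5597 0.2415] j6 -0.12 zaxis [-0.001 -0.002 -1.   ] f [ 0.23 -0.81  0.87] w 0.0853 t 0.1
```

>>> {"api": "drive_tool", "payload": {"steps": [{"tx": -56.7,"ty": -30.3,"tz": -0.8,"turn": -0.093,"claw": -1},{"tx": -56.7,"ty": -30.3,"tz": -0.8,"turn": -0.093,"claw": -1},{"tx": -56.7,"ty": -30.3,"tz": -0.8,"turn": -0.093,"claw": -1},{"tx": -56.7,"ty": -30.3,"tz": -0.8,"turn": -0.093,"claw": -1},{"tx": -56.7,"ty": -30.3,"tz": -0.8,"turn": -0.093,"claw": -1}]}}

```text
time: 0.72
position: [0.3662, 0.3529, 0.246]
orientation: [-0.211, -3.134, -0.0]
ft_force: [0.3, 0.4, -0.0]
width: -0.0
```

```bash
python3 -c "
from h import *
plan([.6135,.1367,.215],-.1344)"
```

```text
shift cm [-27.41 -18.11   3.09] turn -0.0 now xyaw 3.007 pos [0.3662 0.3529 0.246 ] j6 -0.81 zaxis [-0.  0. -1.] f [ 0.26  0.4  -0.04] w -0.0 t 0.725
```

>>> {"api": "drive_tool", "payload": {"steps": [{"tx": -27.4,"ty": -18.1,"tz": 1.5,"claw": -1},{"tx": -27.4,"ty": -18.1,"tz": 1.5,"claw": -1},{"tx": -27.4,"ty": -18.1,"tz": 1.5,"claw": -1},{"tx": -27.4,"ty": -18.1,"tz": 1.5,"claw": -1},{"tx": -27.4,"ty": -18.1,"tz": 1.5,"claw": -1}]}}

```text
invalid input at $.steps[0]: expected keys tx, ty, tz, turn, claw
```

>>> {"api": "drive_tool", "payload": {"steps": [{"tx": 0,"ty": 0,"tz": 0,"claw": -1},{"tx": 0,"ty": 0,"tz": 0,"claw": -1}]}}

```text
invalid input at $.steps[0]: expected keys tx, ty, tz, turn, claw
```

```bash
python3 -c "
from h import *
plan([.6138,.1370,.200],-.1344)"
```

```text
shift cm [-27.44 -18.07   4.59] turn -0.0 now xyaw 3.007 pos [0.3662 0.3529 0.246 ] j6 -0.81 zaxis [-0.  0. -1.] f [ 0.26  0.4  -0.04] w -0.0 t 0.725
```

>>> {"api": "drive_tool", "payload": {"steps": [{"tx": -27.4,"ty": -18.1,"tz": 1.5,"turn": 0,"claw": -1},{"tx": -27.4,"ty": -18.1,"tz": 1.5,"turn": 0,"claw": -1},{"tx": -27.4,"ty": -18.1,"tz": 1.5,"turn": 0,"claw": -1},{"tx": -27.4,"ty": -18.1,"tz": 1.5,"turn": 0,"claw": -1},{"tx": -27.4,"ty": -18.1,"tz": 1.5,"turn": 0,"claw": -1}]}}

```text
time: 1.35
position: [0.6012, 0.1474, 0.2314]
orientation: [-0.212, -3.134, -0.001]
ft_force: [0.3, 1.7, 0.6]
width: -0.0001
```

>>> {"api": "drive_tool", "payload": {"steps": [{"tx": 0,"ty": 0,"tz": 0,"turn": 0,"claw": -1},{"tx": 0,"ty": 0,"tz": 0,"turn": 0,"claw": -1}]}}

```text
time: 1.6
position: [0.5994, 0.1489, 0.2311]
orientation: [-0.213, -3.132, -0.001]
ft_force: [-0.2, 0.5, -1.3]
width: 0.0002
```

```bash
python3 -c "
from h import *
plan([.6138,.1370,.200],-.1344)"
```

```text
shift cm [-1.59 -0.99  3.11] turn -0.001 now xyaw 3.006 pos [0.5994 0.1489 0.2311] j6 -1.3 zaxis [-0.002  0.001 -1.   ] f [-0.18  0.54 -1.29] w 0.0002 t 1.6
```

>>> {"api": "drive_tool", "payload": {"steps": [{"tx": -1.6,"ty": -1.0,"tz": 0,"turn": 0,"claw": -1},{"tx": -1.6,"ty": -1.0,"tz": 1.5,"turn": 0,"claw": -1},{"tx": -1.6,"ty": -1.0,"tz": 3.0,"turn": 0,"claw": -1},{"tx": -1.6,"ty": -1.0,"tz": 3.0,"turn": 0,"claw": -1}]}}

```text
time: 2.1
position: [0.6128, 0.1372, 0.1996]
orientation: [-0.21, -3.13, 0.001]
ft_force: [0.4, -0.4, -0.5]
width: 0.0003
```

>>> {"api": "drive_tool", "payload": {"steps": [{"tx": 0,"ty": 0,"tz": 0.3,"turn": 0,"claw": -1},{"tx": 0,"ty": 0,"tz": 0.6,"turn": 0,"claw": -1},{"tx": 0,"ty": 0,"tz": 0.8,"turn": 0,"claw": -1},{"tx": 0,"ty": 0,"tz": 0.8,"turn": 0,"claw": -1}]}}

```text
time: 2.6
position: [0.6148, 0.1371, 0.1946]
orientation: [0.212, 3.133, 0.001]
ft_force: [-0.6, 0.5, 3.7]
width: -0.0001
```

>>> {"api": "drive_tool", "payload": {"steps": [{"tx": 0,"ty": 0,"tz": 0.3,"turn": 0,"claw": -1},{"tx": 0,"ty": 0,"tz": 0.5,"turn": 0,"claw": -1},{"tx": 0,"ty": 0,"tz": 0.5,"turn": 0,"claw": -1}]}}

```text
time: 2.98
position: [0.6148, 0.1371, 0.1888]
orientation: [0.212, 3.134, 0.001]
ft_force: [-0.6, 0.3, 2.8]
width: 0.0002
```

>>> {"api": "drive_tool", "payload": {"steps": [{"tx": 0,"ty": 0,"tz": 0.5,"turn": 0,"claw": -1},{"tx": 0,"ty": 0,"tz": 1.0,"turn": 0,"claw": -1},{"tx": 0,"ty": 0,"tz": 1.5,"turn": 0,"claw": -1},{"tx": 0,"ty": 0,"tz": 2.0,"turn": 0,"claw": -1},{"tx": 0,"ty": 0,"tz": 2.0,"turn": 0,"claw": -1}]}}

```text
time: 3.6
position: [0.6143, 0.1366, 0.1678]
orientation: [-0.211, -3.133, 0.001]
ft_force: [0.1, 1.0, -0.2]
width: -0.0
```

```bash
python3 - <<'E'
from h import *
c=cam('scene'); save(c,'scene1.png',(265,180,345,240),9)
plan([.6138,.1370,.161],-.1344)
E
```

```text
shift cm [0.04 0.05 0.69] turn -0.0 now xyaw 3.007 pos [0.6141 0.1365 0.1679] j6 -1.33 zaxis [-0.002 -0.001 -1.   ] f [0.6  0.01 0.33] w 0.0003 t 3.65
```

View pics/scene1.png

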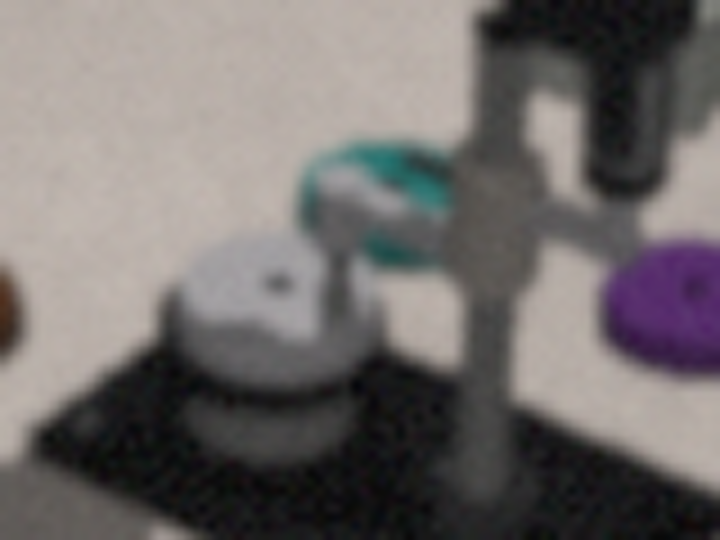

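The foot end is now at crop (342,312), close to the insert's top face; the fingers are on the pad at (625,190). Next I check the height bias (table and plate planes) in both views to fix the remaining travel.

```bash
python3 - <<'E'
from h import *
import pickle
t=pickle.load(open('top0.pkl','rb')); s=pickle.load(open('scene0.pkl','rb')); c=cam('scene'); tt=cam('top')
pickle.dump(c,open('scene1.pkl','wb')); pickle.dump(tt,open('top1.pkl','wb'))
o=np.array([.4945,.1535]);x=np.array([.991,-.134]);y=np.array([.134,.991])
for n,k in(('top',t),('top1',tt),('scene',s),('scene1',c)):
    P=cloud(k); L=np.stack([(P[...,:2]-o)@x,(P[...,:2]-o)@y,P[...,2]],-1)*1000; g=k['frame'].max(2)
    ok=k['depth']>0
    def med(m): m=m&ok; return m.sum(),np.round(np.median(L[m],0),1) if m.any() else None, np.round(np.std(L[m][:,2]),1)
    X,Y,Z=L[...,0],L[...,1],L[...,2]
    print(n,'table',med((np.abs(X)<60)&(Y<-65)&(Y>-100)&(np.abs(Z)<8)&(g>80)),'plate',med((np.abs(X-30)<80)&(np.abs(Y)<50)&(Z>6)&(Z<18)&(g<60)),
     'insert',med((np.hypot(X,Y)<26)&(X<12)&(Z>53)&(Z<70)),'\n  pad',med((np.hypot(X-121,Y)<9)&(Z>140)&(Z<200)),'sleeve/arm',med((X>15)&(X<55)&(abs(Y)<6)&(Z>90)&(Z<190)))
E
```

```text
top table (np.int64(447), array([ -0.8, -82.3,   0.7]), np.float64(3.2)) plate (np.int64(967), array([ 42.1, -13.7,  12.3]), np.float64(2.9)) insert (np.int64(194), array([-4.1,  0.2, 60.8]), np.float64(3.3)) 
  pad (np.int64(33), array([121.4,   0.2, 184.7]), np.float64(3.5)) sleeve/arm (np.int64(61), array([ 34.4,  -1. , 138.5]), np.float64(9.2))
top1 table (np.int64(193), array([ 33.7, -81.8,   0.4]), np.float64(3.1)) plate (np.int64(568), array([53.4, 24.8, 12.4]), np.float64(2.8)) insert (np.int64(151), array([-5.8,  4.4, 60.6]), np.float64(3.0)) 
  pad (np.int64(0), None, np.float64(nan)) sleeve/arm (np.int64(61), array([ 33.5,  -0.7, 109.9]), np.float64(7.4))
scene table (np.int64(357), array([  2.7, -82.7,  -0.9]), np.float64(1.7)) plate (np.int64(827), array([ 45.7, -18.2,  11.3]), np.float64(1.8)) insert (np.int64(120), array([-4.5, -0.2, 59.6]), np.float64(1.5)) 
  pad (np.int64(57), array([123. ,  -3.8, 166.1]), np.float64(12.4)) sleeve/arm (np.int64(82), array([ 30.6,  -2.4, 133.7]), np.float64(17.1))
scene1 table (np.int64(351), array([  2.2, -82.7,  -0.7]), np.float64(1.7)) plate (np.int64(829), array([ 46. , -18.5,  11.2]), np.float64(1.8)) insert (np.int64(117), array([-6. , -0.9, 59.5]), np.float64(1.4)) 
  pad (np.int64(9), array([119.9,  -6.6, 155.5]), np.float64(15.5)) sleeve/arm (np.int64(55), array([ 39.1,  -2.1, 107.8]), np.float64(8.5))
  ret = _var(a, axis=axis, dtype=dtype, out=out, ddof=ddof,
  arrmean = um.true_divide(arrmean, div, out=arrmean,
  ret = ret.dtype.type(ret / rcount)
```

>>> {"api": "drive_tool", "payload": {"steps": [{"tx": 0,"ty": 0,"tz": 0.2,"turn": 0,"claw": -1},{"tx": 0,"ty": 0,"tz": 0.4,"turn": 0,"claw": -1},{"tx": 0,"ty": 0,"tz": 0.6,"turn": 0,"claw": -1},{"tx": 0,"ty": 0,"tz": 0.7,"turn": 0,"claw": -1},{"tx": 0,"ty": 0,"tz": 0.7,"turn": 0,"claw": -1}]}}

```text
time: 4.38
position: [0.6142, 0.1365, 0.1621]
orientation: [-0.211, -3.134, 0.001]
ft_force: [-2.6, -2.2, 4.7]
width: 0.0001
```

```bash
python3 - <<'E'
from h import *
plan([.6138,.1370,.1601],-.1344)
E
```

```text
shift cm [0.04 0.04 0.2 ] turn -0.0 now xyaw 3.007 pos [0.6142 0.1365 0.1621] j6 -1.33 zaxis [-0.001 -0.001 -1.   ] f [-2.57 -2.23  4.65] w 0.0001 t 4.375
```

>>> {"api": "drive_tool", "payload": {"steps": [{"tx": 0,"ty": 0,"tz": 0.1,"turn": 0,"claw": -1},{"tx": 0,"ty": 0,"tz": 0.1,"turn": 0,"claw": -1},{"tx": 0,"ty": 0,"tz": 0.1,"turn": 0,"claw": -1}]}}

```text
time: 4.75
position: [0.6141, 0.1366, 0.1611]
orientation: [-0.211, -3.134, 0.001]
ft_force: [-3.2, -2.1, 5.7]
width: 0.0003
```

>>> {"api": "drive_tool", "payload": {"steps": [{"tx": 0,"ty": 0,"tz": 0.1,"turn": 0,"claw": -1},{"tx": 0,"ty": 0,"tz": 0.1,"turn": 0,"claw": -1}]}}

```text
time: 5.0
position: [0.6141, 0.1365, 0.1602]
orientation: [-0.211, -3.134, 0.001]
ft_force: [-2.9, -2.0, 6.2]
width: 0.0003
```

>>> {"api": "drive_tool", "payload": {"steps": [{"tx": 0,"ty": 0,"tz": -1,"turn": 0,"claw": -1},{"tx": 0,"ty": 0,"tz": -4,"turn": 0,"claw": -1},{"tx": 0,"ty": 0,"tz": -8.5,"turn": 0,"claw": -1},{"tx": 0,"ty": 0,"tz": -8.5,"turn": 0,"claw": -1},{"tx": 0,"ty": 0,"tz": -8.5,"turn": 0,"claw": -1}]}}

```text
time: 5.62
position: [0.6145, 0.1371, 0.2446]
orientation: [-0.211, -3.134, -0.001]
ft_force: [1.2, -0.3, 0.9]
width: -0.0001
```

```bash
python3 - <<'E'
from h import *
c=cam('scene'); save(c,'scene2.png',(265,180,345,240),9); t=cam('top')
o=np.array([.4945,.1535]);x=np.array([.991,-.134]);y=np.array([.134,.991])
for n,k,b in(('top',t,.4),('scene',c,-.8)):
    P=cloud(k); L=np.stack([(P[...,:2]-o)@x,(P[...,:2]-o)@y,P[...,2]],-1)*1000
    X,Y,Z=L[...,0],L[...,1],L[...,2]; ok=k['depth']>0
    for nm,m in(('pad',(np.hypot(X-121,Y)<9)&(Z>140)&(Z<170)),('insert',(np.hypot(X,Y)<26)&(X<12)&(Z>53)&(Z<70)),('arm',(X>18)&(X<45)&(abs(Y)<6)&(Z>85)&(Z<120))): print(n,nm,(m&ok).sum(),np.median(L[m&ok],0).round(1),'z corr',round(float(np.median(Z[m&ok])-b),1))
# loupe grip plan
g=np.array([.5130,-.1970]); plan([*g,.2448],-1.1989)
E
```

```text
top pad 0 [nan nan nan] z corr nan
top insert 120 [-6.1  8.  60.8] z corr 60.4
top arm 36 [ 29.7   0.4 102.6] z corr 102.2
scene pad 25 [122.4   0.2 148.1] z corr 148.9
scene insert 110 [-6.1 -2.7 59.5] z corr 60.3
scene arm 34 [31.6 -2.2 99.9] z corr 100.7
shift cm [  5.51 -34.44  -0.11] turn 1.064 now xyaw 3.007 pos [0.6139 0.1369 0.2434] j6 -1.33 zaxis [-0.003 -0.    -1.   ] f [0.07 0.43 0.17] w -0.0003 t 5.725
  return _methods._mean(a, axis=axis, dtype=dtype,
  ret = um.true_divide(
  ret = ret.dtype.type(ret / rcount)
```

View pics/scene2.png

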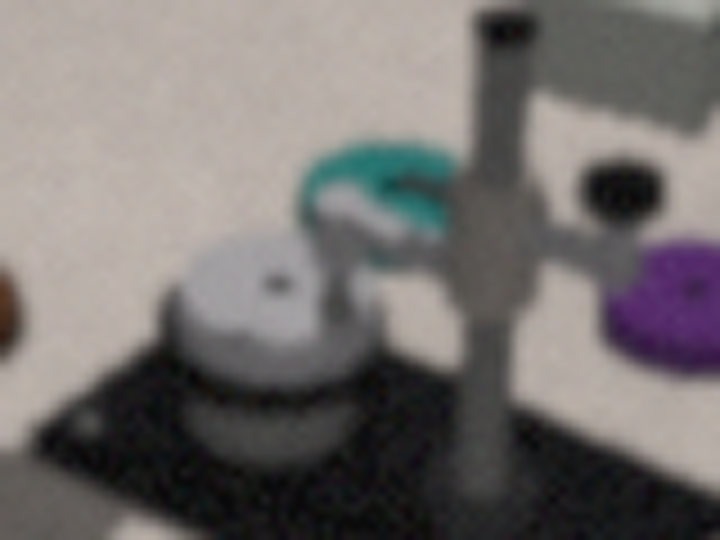

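The pad is at (622,190) and the foot end at (338,308), still on the insert with a shorter rod. Two views and the arm agree: pad top ≈149, pointer ≈119, foot pushed in ≈5 mm. Now the loupe.

>>> {"api": "drive_tool", "payload": {"steps": [{"tx": 5.5,"ty": -34.4,"tz": 0,"turn": 1.064,"claw": 0.2},{"tx": 5.5,"ty": -34.4,"tz": 0,"turn": 1.064,"claw": 0.2},{"tx": 5.5,"ty": -34.4,"tz": 0,"turn": 1.064,"claw": 0.2},{"tx": 5.5,"ty": -34.4,"tz": 0,"turn": 1.064,"claw": 0.2},{"tx": 5.5,"ty": -34.4,"tz": 0,"turn": 1.064,"claw": 0.2}]}}

```text
time: 6.35
position: [0.523, -0.1637, 0.2436]
orientation: [-1.612, -2.694, -0.0]
ft_force: [0.6, -0.0, 1.0]
width: 0.0511
```

```bash
python3 - <<'E'
from h import *
plan([.5128,-.1972,.14],-1.1989)
E
```

```text
shift cm [-2.48 -2.47 10.36] turn 0.121 now xyaw 2.063 pos [ 0.523  -0.1637  0.2436] j6 -0.92 zaxis [-0.002  0.001 -1.   ] f [ 0.6  -0.03  1.  ] w 0.0511 t 6.35
```

>>> {"api": "drive_tool", "payload": {"steps": [{"tx": -2.5,"ty": -2.5,"tz": 0,"turn": 0.121,"claw": 0.2},{"tx": -2.5,"ty": -2.5,"tz": 5,"turn": 0.121,"claw": 0.2},{"tx": -2.5,"ty": -2.5,"tz": 10,"turn": 0.121,"claw": 0.2},{"tx": -2.5,"ty": -2.5,"tz": 12,"turn": 0.121,"claw": 0.2},{"tx": -2.5,"ty": -2.5,"tz": 12,"turn": 0.121,"claw": 0.2}]}}

```text
time: 6.98
position: [0.5123, -0.1952, 0.1221]
orientation: [-1.762, -2.593, 0.001]
ft_force: [-0.0, -0.0, 0.2]
width: 0.0514
```

```bash
python3 - <<'E'
from h import *
plan([.5128,-.1972,.034],-1.1989)
c=cam('scene'); save(c,'scene3.png',(195,220,275,335),5.2)
E
```

```text
shift cm [-0.25  0.01  8.81] turn 0.005 now xyaw 1.948 pos [ 0.5123 -0.1952  0.1221] j6 -0.87 zaxis [-0.006  0.003 -1.   ] f [-0.05 -0.01  0.24] w 0.0514 t 6.975
```

View pics/scene3.png

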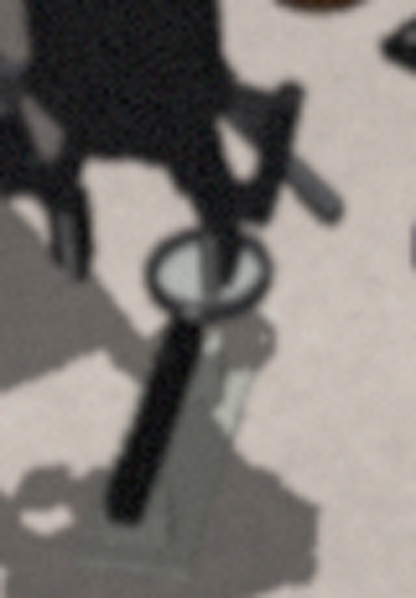

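The jaws at (70,270) and (240,270) straddle the handle's middle (155,420), allowing for the height. I go down and grip.

>>> {"api": "drive_tool", "payload": {"steps": [{"tx": -0.2,"ty": 0,"tz": 4,"turn": 0,"claw": 0.2},{"tx": -0.2,"ty": 0,"tz": 7.5,"turn": 0,"claw": 0.2},{"tx": -0.2,"ty": 0,"tz": 8.8,"turn": 0,"claw": 0.2},{"tx": -0.2,"ty": 0,"tz": 8.8,"turn": 0,"claw": 0.2},{"tx": -0.2,"ty": 0,"tz": 8.8,"turn": 0,"claw": 0.2}]}}

```text
time: 7.65
position: [0.5162, -0.1986, 0.0384]
orientation: [1.763, 2.596, 0.001]
ft_force: [0.7, -0.0, 0.5]
width: 0.0513
```

>>> {"api": "drive_tool", "payload": {"newtons": 40, "steps": [{"tx": 0,"ty": 0,"tz": 0,"turn": 0,"claw": -0.3},{"tx": 0,"ty": 0,"tz": 0,"turn": 0,"claw": -1},{"tx": 0,"ty": 0,"tz": 0,"turn": 0,"claw": -1},{"tx": 0,"ty": 0,"tz": 0,"turn": 0,"claw": -1},{"tx": 0,"ty": 0,"tz": 0,"turn": 0,"claw": -1}]}}

```text
time: 8.28
position: [0.5153, -0.1983, 0.0379]
orientation: [1.765, 2.597, 0.0]
ft_force: [-1.1, 0.4, 6.4]
width: 0.015
```

>>> {"api": "drive_tool", "payload": {"steps": [{"tx": 0,"ty": 0,"tz": -1,"turn": 0,"claw": -1},{"tx": 0,"ty": 0,"tz": -3,"turn": 0,"claw": -1},{"tx": 0,"ty": 0,"tz": -7,"turn": 0,"claw": -1},{"tx": 0,"ty": 0,"tz": -11,"turn": 0,"claw": -1},{"tx": 0,"ty": 0,"tz": -11,"turn": 0,"claw": -1}]}}

```text
time: 8.9
position: [0.5171, -0.199, 0.1505]
orientation: [1.761, 2.593, 0.002]
ft_force: [0.6, -0.4, -1.3]
width: 0.0152
```

```bash
cat >> h.py <<'E'
def loupe(box,zmin,zmax):
    """lens/handle in world: handle points (dark, high) + rim from both clouds, given search box"""
    t=cam('top'); s=cam('scene'); return t,s
E
python3 - <<'E'
from h import *
import pickle
st=observe(); t=cam('top'); s=cam('scene'); pickle.dump((t,s,st),open('lift.pkl','wb'))
plan([.492,.0685,.14],-1.6,st); print(st['wrist_torque'])
hs=np.array([.363,-.932])
for n,k,b in(('top',t,.4),('scene',s,-.8)):
    P=cloud(k); d=(P[...,:2]-st['position'][:2]); a=d@hs*1000; c=d@np.array([-hs[1],hs[0]])*1000; Z=P[...,2]*1000-b
    for lo in range(-130,80,15):
        m=(k['depth']>0)&(a>lo)&(a<lo+15)&(abs(c)<40)&(Z>100)&(Z<185)
        if m.sum()>3: print(n,lo,m.sum(),'cmed',np.median(c[m]).round(1),'c',c[m].min().round(1),c[m].max().round(1),'z',np.median(Z[m]).round(1))
uv=proj(s,st['position']-[*(hs*.04),0]).astype(int); print(uv)
save(s,'lift_s.png',(uv[0]-50,uv[1]-45,uv[0]+50,uv[1]+45),6)
E
```

```text
shift cm [25.8   7.53  0.94] turn 0.407 now xyaw 1.948 pos [ 0.5171 -0.199   0.1505] j6 -0.87 zaxis [ 0.007 -0.003 -1.   ] f [ 0.62 -0.39 -1.28] w 0.0152 t 8.9
[-0.02117757  0.01381139 -0.03741761]
top -130 9 cmed 0.9 c -7.7 9.5 z 155.9
top -115 88 cmed -0.2 c -25.4 26.9 z 156.4
top -100 114 cmed -0.9 c -29.1 29.1 z 155.6
top -85 105 cmed 0.2 c -28.5 27.9 z 155.9
top -70 53 cmed 0.8 c -17.2 20.5 z 155.3
top -55 14 cmed 3.1 c -4.9 7.5 z 160.2
scene -100 9 cmed 7.8 c 3.2 11.8 z 154.2
scene -85 26 cmed 8.5 c 1.4 16.8 z 153.6
scene -70 23 cmed 9.8 c 4.3 15.4 z 155.0
scene -25 19 cmed -5.7 c -11.9 -1.4 z 161.4
scene -10 64 cmed -7.5 c -29.3 20.9 z 162.3
scene 5 235 cmed 4.6 c -37.2 36.4 z 163.2
scene 20 48 cmed 2.7 c -7.6 8.1 z 159.9
scene 35 48 cmed 3.2 c -7.9 8.3 z 160.3
scene 50 78 cmed 1.2 c -7.6 8.2 z 157.3
[227 250]
```

View pics/lift_s.png

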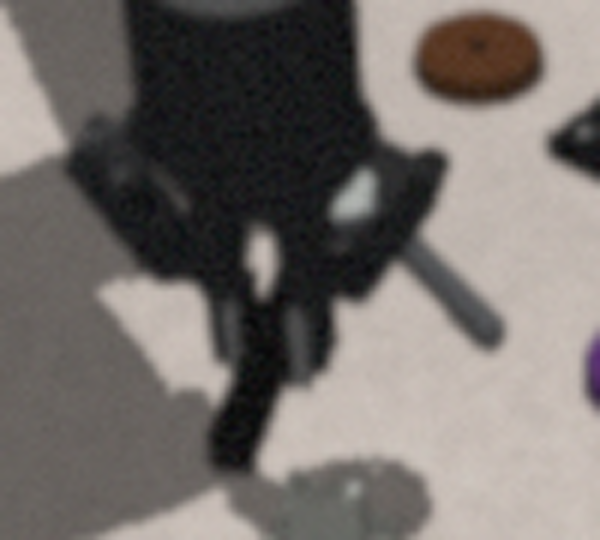

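The loupe is held by the handle (260,350), black and hanging level, with its lens behind the gripper; the rest is empty. Now I carry it high to just short of the stage.

>>> {"api": "drive_tool", "payload": {"steps": [{"tx": 3,"ty": 0.9,"tz": 0,"turn": 0.1,"claw": -1},{"tx": 7.5,"ty": 2.2,"tz": 0,"turn": 0.2,"claw": -1},{"tx": 12,"ty": 3.5,"tz": 0,"turn": 0.3,"claw": -1},{"tx": 16,"ty": 4.7,"tz": 0,"turn": 0.4,"claw": -1},{"tx": 18,"ty": 5.3,"tz": 0,"turn": 0.407,"claw": -1}]}}

```text
time: 9.62
position: [0.4958, -0.0089, 0.145]
orientation: [-2.25, -2.187, 0.004]
ft_force: [0.6, 0.4, -1.2]
width: 0.015
```

```bash
python3 - <<'E'
from h import *
import pickle
t,s,st=pickle.load(open('lift.pkl','rb')); t0=pickle.load(open('top0.pkl','rb')); hs=np.array([.363,-.932])
def rim(k,c0,lo,hi):
    P=cloud(k); d=np.linalg.norm(P[...,:2]-c0,axis=2); g=k['frame'].max(2)
    m=(k['depth']>0)&(d<.038)&(P[...,2]>lo)&(P[...,2]<hi); Q=P[m]; cn=cv2.minEnclosingCircle((Q[:,:2]*1000).astype(np.float32))
    dd=np.linalg.norm(Q[:,:2]*1000-cn[0],axis=1); print(cn,np.median(Q[dd<20,2]),np.median(Q[dd>24,2]),m.sum()); return np.array(cn[0])/1000
rim(t0,np.array([.482,-.119]),.03,.06)
c=rim(t,st['position'][:2]-hs*.087,.13,.175); d=c-st['position'][:2]; print('lens rel a,c',d@hs,d@np.array([.932,.363]))
plan([.4918,.067,.150],-1.6)
E
```

```text
((482.7813720703125, -121.70191192626953), 35.15766525268555) 0.04330583463410618 0.04644637037788987 336
((486.3583984375, -121.06730651855469), 34.187957763671875) 0.1555213069159464 0.1580943101994422 378
lens rel a,c -0.08384276033247143 -0.00035703124669899576
shift cm [ 7.57 -0.62 -0.48] turn 0.001 now xyaw 1.542 pos [ 0.4958 -0.0089  0.145 ] j6 -0.13 zaxis [-0.005  0.001 -1.   ] f [ 0.6   0.39 -1.16] w 0.015 t 9.625
```

>>> {"api": "drive_tool", "payload": {"steps": [{"tx": 3,"ty": -0.3,"tz": -0.2,"turn": 0,"claw": -1},{"tx": 6,"ty": -0.5,"tz": -0.2,"turn": 0,"claw": -1},{"tx": 7.7,"ty": -0.6,"tz": -0.2,"turn": 0,"claw": -1},{"tx": 7.7,"ty": -0.6,"tz": -0.2,"turn": 0,"claw": -1},{"tx": 7.7,"ty": -0.6,"tz": -0.2,"turn": 0,"claw": -1}]}}

```text
time: 10.25
position: [0.494, 0.0653, 0.1485]
orientation: [-2.254, -2.188, 0.002]
ft_force: [0.8, 0.5, -0.1]
width: 0.0153
```

```bash
python3 - <<'E'
from h import *
plan([.4918,.069,.1167],-1.6)
E
```

```text
shift cm [ 0.37 -0.23  3.18] turn -0.0 now xyaw 1.541 pos [0.494  0.0653 0.1485] j6 0.02 zaxis [-0.001 -0.001 -1.   ] f [ 0.77  0.48 -0.15] w 0.0153 t 10.25
```

Part-way down, 2.5 cm, then a check.

>>> {"api": "drive_tool", "payload": {"steps": [{"tx": 0.3,"ty": -0.2,"tz": 0.7,"turn": 0,"claw": -1},{"tx": 0.3,"ty": -0.2,"tz": 1.5,"turn": 0,"claw": -1},{"tx": 0.3,"ty": -0.2,"tz": 2.5,"turn": 0,"claw": -1},{"tx": 0.3,"ty": -0.2,"tz": 2.5,"turn": 0,"claw": -1},{"tx": 0.3,"ty": -0.2,"tz": 2.5,"turn": 0,"claw": -1}]}}

```text
time: 10.88
position: [0.4924, 0.069, 0.1239]
orientation: [-2.254, -2.188, -0.0]
ft_force: [0.9, 0.2, -0.9]
width: 0.015
```

```bash
cat > chk.py <<'E'
from h import *
import sys
st=observe(); t=cam('top'); s=cam('scene'); hs=np.array([-.029,-1.]); c0=st['position'][:2]-hs*.085
P=cloud(t); d=np.linalg.norm(P[...,:2]-c0,axis=2); z=st['position'][2]
m=(t['depth']>0)&(d<.036)&(P[...,2]>z-.015)&(P[...,2]<z+.02); Q=P[m]; (cx,cy),r=cv2.minEnclosingCircle((Q[:,:2]*1000).astype(np.float32))
dd=np.linalg.norm(Q[:,:2]*1000-(cx,cy),axis=1)
print('rim',cx,cy,r,'z glass/rim',np.median(Q[dd<20,2]),np.median(Q[dd>24,2]),'lens z ~',np.median(Q[dd<20,2])-.0023,np.median(Q[dd>24,2])-.0054,'n',m.sum())
A=np.c_[Q[:,:2]-np.array([cx,cy])/1000,np.ones(len(Q))][dd<22]; print('tilt fit',np.linalg.lstsq(A,Q[dd<22,2],rcond=None)[0])
plan([.4918,.069,.1167],-1.6,st)
a=s['frame'][165:240,255:355]; b=t['frame'][190:265,200:280]
r=lambda im,w,h: cv2.resize(im,(w,h),interpolation=cv2.INTER_CUBIC)[:,:,::-1]
cv2.imwrite('pics/%s.png'%sys.argv[1],np.hstack([r(a,480,360),r(b,320,300 if 0 else 360)]))
E
python3 chk.py over1
```

```text
rim 0.0 0.0 0.0 z glass/rim nan nan lens z ~ nan nan n 0
tilt fit [0. 0. 0.]
shift cm [ 0.   -0.06  0.72] turn -0.0 now xyaw 1.541 pos [0.4924 0.069  0.1239] j6 0.03 zaxis [ 0.  0. -1.] f [ 0.9   0.22 -0.87] w 0.015 t 10.875
  return _methods._mean(a, axis=axis, dtype=dtype,
  ret = ret.dtype.type(ret / rcount)
```

View pics/over1.png

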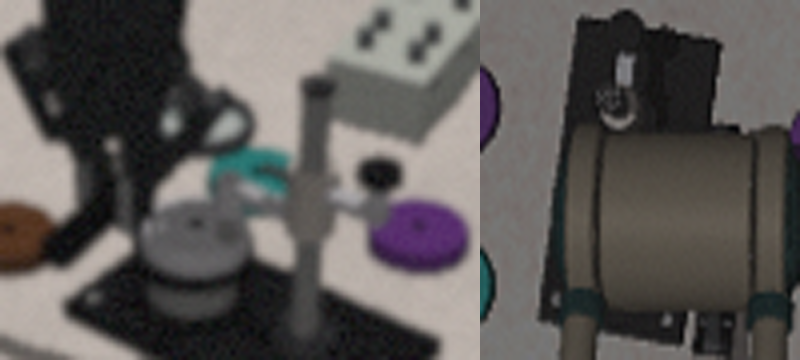

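The scene view (left half) shows the handle end at (60,245), and the rim's right half at about (225,125) above and beyond the insert (200,225), clear of the carriage. The arm hides the lens from the top camera. I lower it the last 7 mm and verify from the scene view.

>>> {"api": "drive_tool", "payload": {"steps": [{"tx": 0,"ty": 0,"tz": 0.3,"turn": 0,"claw": -1},{"tx": 0,"ty": 0,"tz": 0.7,"turn": 0,"claw": -1},{"tx": 0,"ty": 0,"tz": 0.7,"turn": 0,"claw": -1},{"tx": 0,"ty": 0,"tz": 0.7,"turn": 0,"claw": -1}]}}

```text
time: 11.48
position: [0.4923, 0.0691, 0.1169]
orientation: [-2.254, -2.188, -0.0]
ft_force: [0.3, -0.1, -0.4]
width: 0.0148
```

```bash
python3 - <<'E'
from h import *
st=observe(); s=cam('scene')
plan([.4918,.069,.1167],-1.6,st); print(st['dq'].round(4))
P=cloud(s); Z=P[...,2]; L=np.array([st['position'][0]+.0025,st['position'][1]+.085,st['position'][2]+.0027]); print('pred lens',L)
d=np.linalg.norm(P[...,:2]-L[:2],axis=2)
m=(s['depth']>0)&(d<.04)&(Z>.105)&(Z<.14); Q=P[m]; dd=d[m]; print(m.sum(),'z',np.median(Q[dd<.022,2]),np.median(Q[dd>.025,2]),'xmax,ymax',np.percentile(Q[:,:2],98,axis=0),'xmin,ymin',np.percentile(Q[:,:2],2,axis=0),'rmax',np.percentile(dd,98))
dr=(Q[:,:2]-L[:2]); ang=np.degrees(np.arctan2(dr[:,1],dr[:,0]))
for a in range(-180,180,30):
    k=(ang>=a)&(ang<a+30)
    if k.sum()>2: print(a,k.sum(),'r95',np.percentile(dd[k],95).round(4),'z',np.median(Q[k,2]).round(4))
# handle top
h=np.array([-.029,-1.]); e=P[...,:2]-st['position'][:2]; a=e@h; c=e@np.array([1,-.029])
for lo in(.02,.03,.04,.05):
    k=(s['depth']>0)&(a>lo)&(a<lo+.01)&(abs(c)<.007)&(Z>.11)&(Z<.14)
    if k.sum(): print('handle',lo,k.sum(),np.percentile(Z[k],[50,85]).round(4))
im=cv2.resize(s['frame'][165:240,255:355],None,fx=8,fy=8,interpolation=cv2.INTER_CUBIC)[:,:,::-1].copy()
for r in(.025,.030):
    pts=np.array([(proj(s,L+[r*np.cos(q),r*np.sin(q),.005])-[255,165]+.5)*8 for q in np.linspace(0,6.28,60)]).astype(np.int32); cv2.polylines(im,[pts],True,(0,0,255) if r>.027 else (0,255,0),1)
x=np.array([.991,-.134]); pt=np.r_[np.array([.4943,.154])+.048*x,.1192]; q=((proj(s,pt)-[255,165]+.5)*8).astype(int); cv2.circle(im,tuple(int(v) for v in q),4,(255,0,255),1)
cv2.imwrite('pics/final.png',im)
E
```

```text
shift cm [-0.01 -0.05  0.02] turn -0.0 now xyaw 1.541 pos [0.4923 0.0691 0.1169] j6 0.03 zaxis [-0.  0. -1.] f [ 0.34 -0.07 -0.42] w 0.0148 t 11.475
[ 0.0014 -0.0011 -0.0022  0.0003 -0.0015  0.0004]
pred lens [0.4947541  0.15407587 0.11957404]
123 z 0.12061014113975657 0.12178142012063643 xmax,ymax [0.52601698 0.18296962] xmin,ymin [0.470572   0.12891218] rmax 0.03408795937308871
-180 4 r95 0.0185 z 0.1204
-150 7 r95 0.0229 z 0.1214
-120 5 r95 0.0342 z 0.1238
-60 23 r95 0.0308 z 0.1206
-30 24 r95 0.0321 z 0.1212
0 19 r95 0.0315 z 0.12
30 19 r95 0.0307 z 0.1218
60 8 r95 0.0354 z 0.1215
150 10 r95 0.0273 z 0.1208
handle 0.02 15 [0.1273 0.1287]
handle 0.03 12 [0.1276 0.1294]
handle 0.04 8 [0.1281 0.1288]
handle 0.05 18 [0.1272 0.1289]
```

View pics/final.png

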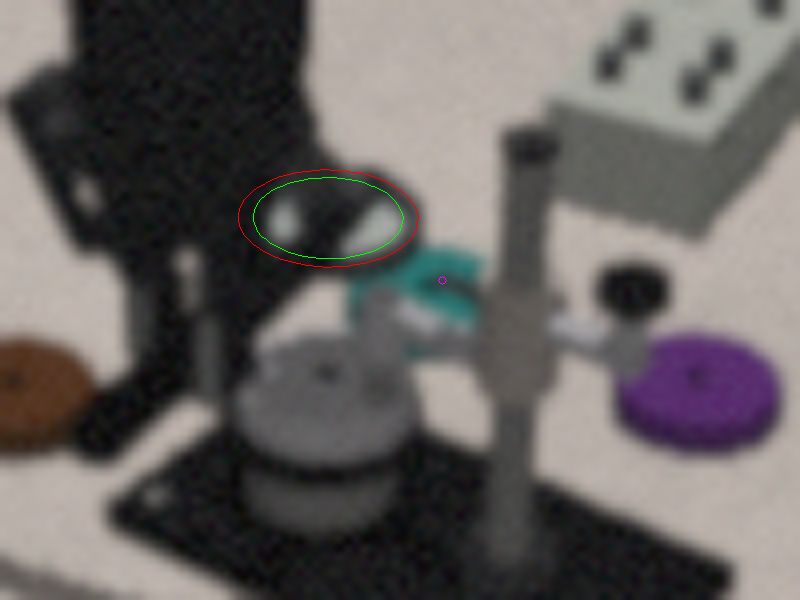

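The predicted rim outline (red, right edge at (419,218)) sits on the real rim. The predicted pointer mark (442,280) lies on the pointer tip. The hole (328,372) has not moved, and the loupe touches nothing. I hand it in.

```bash
python3 -c "
from h import *
print(ticket.sign_off())"
```

```text
the job is handed in; nothing more can be done
None
```

I pressed the gauge's carriage down by its pad until the foot was pushed in about 5 mm on the insert. I then took the loupe by its handle and handed the job in while holding it over the insert's hole. No verdict was given.

Last checks:

- **Foot:** the pad top stands at about 149 mm and the insert top at about 60.3 mm. That puts the pointer at about 119 mm and the foot in by about 5 mm. Arm contact and the camera heights agree to about 2 mm. The dark band was too small to see in the images, so the 5 mm comes from heights only.
- **Lens position:** the lens centre comes out at about (0.495, 0.154) against the insert's hole at (0.494, 0.154). The height is about 117–120 mm by different readings, against the pointer's 119 mm.
- **Hold:** the arm was still, with the jaws stopped at 15 mm on the handle. The rim and handle read level within the depth noise. The loupe was clear of everything in the scene view, and the insert's hole had not shifted.

The top-camera check of the final lens position failed because the arm hid the lens. The final sideways position therefore rests on the scene camera and the offset between the gripper and the lens.

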